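Clear the barcode reader and hold a tube over its glass to be read

TASK

The red-capped tube has to be booked in at the desktop barcode reader: first take the two balls of crumpled label backing off the reader's glass and drop both into the yellow bench bin. Then lift the red-capped tube out of the white tube rest, bring it past the rack of standing samples, and hold it level about 2 cm above the glass, code still facing down, with the middle of its code over the middle of the glass and the tube in line with the red scan line. The tube must never touch the reader, the other tubes, the rack and the brown bottle stay where they are, and you finish while still holding the tube there, quite still.

Things in the scene. Friction and masses are not known exactly. Their poses are not given: they have to be found in the camera images.
- reader: cordless desktop barcode reader, a grey and black box fixed to the bench: 100 mm along its x, 150 mm along its y, 42 mm high with a flat top, turned by up to 0.4 rad. Origin: centre of its underside; z up.
- reader_window (a point): centre of the reader's dark red glass, flush with its flat top (42 mm above the bench). Glass 50 mm along its x, 96 mm along its y; the bright red scan line runs along its y through this point. Axes as the reader's.
- paper_ball_a: crumpled ball of white label backing, stiff, 34 x 32 x 30 mm high, 11 g, lying with a flat side down on the reader's glass in the half towards the reader's +y; can be gripped from any side. Origin: centre of the underside as it starts.
- paper_ball_b: the other one, 29 x 32 x 28 mm high, 10 g, lying on the glass in the half towards the reader's -y. Origin: centre of the underside as it starts. The two ball centres are 46 to 71 mm apart.
- waste_bin: yellow round open bench bin, fixed, 105 mm high, outside diameter 108 mm at the foot and 140 mm at the rim, wall 3 mm, floor 4 mm thick. Origin: centre of its underside.
- bin_mouth (a point): centre of the bin's mouth, level with the rim, 105 mm above the bench; the opening is 134 mm across.
- tube_rest: white rest for lying tubes, fixed, turned up to 0.3 rad: foot 78 (x) by 160 (y) mm, 5 mm thick, and two upright notched plates 5 mm thick, 35 mm high, at x = -28 and +28 mm (51 mm clear between, free down to the foot). Tubes lie along x in notches at y = -60, 0, +60 mm, tube axis 32 mm above the bench, teeth to 3 mm above the axis. Origin: centre of underside.
- red_tube: blood tube with a red cap, lying in one of the three notches (which varies), cap towards the robot. 90 mm long, 11 to 17 g; body 12.4 mm in diameter, cap 16.4 mm on the last 16 mm. Origin: centre of the round closed end; z along the tube to the cap. x points up as it lies; the printed code is on the -x side, underneath, and stays so if carried without rolling.
- tube_code (a point): point on the red tube's axis at the middle of its printed code, 38 mm from the round end; it lies within 4 mm of midway between the rest's plates. Axes as the tube's.
- purple_tube_a: same tube with a purple cap, lying in another notch; stays there. Origin: round closed end, z towards the cap.
- purple_tube_b: second tube with a purple cap, lying in the remaining notch; stays there. Origin: round closed end, z towards the cap.
- blue_rack: blue tube rack, 186 mm along x, 210 mm along y, 56 mm high, with upright tubes in it (a red-capped one among them, which is not meant) up to 94 mm above the bench; loose, 0.9 kg, it stands between the tube rest and the reader and stays there. Origin: centre of its underside.
- analyser_front (a point): foot of the front face of the tall white blood analyser, which is fixed and always in the same place right behind the tube rest and the rack: its front runs along y from 0.28 m left of this point to 0.26 m right of it, 0.52 m high, and the analyser lies beyond it in x. The arm must keep clear of it: swing between the two sides close to the robot.
- stain_bottle: brown glass bottle with a blue cap, 51 mm in diameter, 113 mm high, loose, standing behind the reader and the bin; stays there. Origin: centre of its underside.

How it is judged:
By the outcome, as a careful person would: the job done as asked, in the order asked, and still so for the second after the job is handed in, while the arm keeps its last pose, push and grip.
It also fails if it takes over 72 s, if anything falls off the work surface, if the arm or the gripper's body presses on something with over 40 N, if the wrist force passes 120 N, or if a joint passes its speed limit or range.

ROBOT

A 6-joint arm with a two-finger parallel gripper is mounted at the origin on a cart in front of the work surface, level with it; the furniture and walls round the work are solid. World frame = base frame: x ahead of the robot, y to its left, z up, the work surface at z = 0. Lengths are in m, angles in rad, forces in N, time in s.
With the tool pointing down it reaches from about 0.15 to 0.775 m from the base axis. Payload 6.1 kg.
Tool frame: the origin (TCP) lies between the finger pads; the fingertips stand 25 mm ahead of it and the grasp point (between the pads) lies 6 mm ahead of it; z points along the fingers, y is the line along which they close (so a half turn about z gives the same grasp; the last joint's range is limited). The gripper opens to 85 mm and grips with 20 to 120 N. Pads are 22 mm wide; open, the fingers measure 114 mm over their backs; the gripper's body (76 mm by 85 mm) begins 54 mm behind the grasp point. The pads swing forward as they close: fully open they stand 13 mm farther back than shut.
Start: joints at [-1.224, 0.126, -0.04, 1.405, 0, 1.571], TCP at [0.178, -0.494, 0.256] pointing down, gripper open.
Joint ranges: [-2.72, 2.72], [-0.95, 1.95], [-1.27, 1.35], [-1.78, 2.02], [-1.46, 1.47], [-3.14, 3.14]. Speed limits (rad/s): [2.39, 2.39, 3.01, 3.14, 3.14, 3.14].

INTERFACE

Orientations are given as a rotation vector (axis times angle).
In Python, from cell import sensors, grab_frame, calibration, robot, spot_in, landmark_of gives the robot as it stands.
- The arm moves only by the tool arm_command, never from a script. Its arguments are lists of equal length, an entry for each row: "translation": the shift along the world's x, y, z normalised to -1 to 1, where 1 is 30 mm, a list of three; "rotation": the turn, a rotation vector about the world's x, y, z normalised to -1 to 1, where 1 is 2 pi rad, a list of three; "claw": the closure, from -1 (fully open) to 1 (shut), so that 0 is half open. In form: {"translation": [[dx, dy, dz], ...], "rotation": [[rx, ry, rz], ...], "claw": [claw, ...]}. A call has 1 to 20 rows; each row shifts and turns the commanded pose from where the row before left it; what a row does not reach is not made up. A row lasts 1/12 s, in which the tool goes at most 41.7 mm and 7.16 degrees, less where a joint would pass 70% of its speed; a pose out of reach is approached as far as the arm can. A call with a number of a shift or a turn outside -1 to 1 is refused whole. A call with a gripper value outside its range is refused whole. The fingers move at their own pace and stop on an object; "grip_force" is the grip in N (left out, the last holds). Time passes only in rows, so rows that do not move let the fingers close. It gives the time, the measured TCP pose, the force, the opening and the grip force at its end, in the units of the state.
- sensors.read_state(): the state, without advancing time (a new reading comes with each control period).
- grab_frame(name): name is "scene" or "top" or "wrist"; returns (picture, depth): 420x560x3 uint8, red, green, blue; 420x560 float32, m along the optical axis (not along the pixel's ray), 0 where there is no reading.
- calibration(name): a dict with "camera_matrix" (3x3 intrinsics, pixels), "distortion" ([k1, k2, p1, p2, k3] as OpenCV has them; the pictures are not rectified), "R" (3x3) and "t" (3): a world point X has camera coordinates R X + t. Camera axes: x right, y down, z forward; pixel columns grow to the right and rows downward; lengths in m; the calibration is good to about 2 mm. A picture is of the moment at which its call begins: read the wrist's pose just before it. calibration takes no time and is no camera call; for the wrist camera it gives the pose at the moment of the call.
- robot.hand_in(): hands the job in; it is judged then, once.
Trained networks look in the newest picture that a camera, given by its name, has taken for a name from the list of things; names that differ only in an ending like _2 or _b are one class to them, and where a whole thing is asked for, a point or a joint stands for the part that bears it (a point fixed in the world has none). Each returns a list of dicts, best first, with "conf" (0 to 1); they miss things now and then, are a little off and sometimes report something else, mostly with a low value. They report only what shows in the picture. A call takes as long as a camera call.
- spot_in(camera, name): "box" ([left, top, right, bottom] in pixels, round what is visible of it).
- landmark_of(camera, name): "pixel" ([column, row] in pixels: a listed point, or the origin of a listed thing).
The state is a dict: "t": time; "joint_positions": joint angles; "qvel": joint speeds; "joint_torque": joint torques, N m; "tcp_pos": TCP position; "ee_rot": TCP orientation; "ft_force": force on the tool from outside, world axes, zero at the start; "ft_torque": the same for the moment, N m; "gripper_width": finger opening in m; "grasp_force": force on a finger pad.
Only numpy, scipy, OpenCV 4.12 (cv2) and the standard library are available. Lean on these libraries where they do the work, as an engineer would, in place of code of your own. Each camera call takes 0.05 s, during which the arm holds its last target. There are 200 camera calls.

## Working session

There is one attempt and no reset: what is moved stays moved. The work goes in short steps, Python scripts to look and compute and a tool call to move; the robot and the scene stay as the last step left them, time stands still between calls to the robot, and variables do not carry over. Pictures are saved under pics/ and viewed, at most 10 in all, crops included, and the job is handed in when it is done.

Besides the shell and the picture viewer there is one more tool, called as name(argument=value, ...) on one line, values as JSON. arm_command: Moves the arm, as the interface text tells. Its arguments: {"type":"object","properties":{"translation":{"type":"array","items":{"type":"array","items":{"type":"number","minimum":-1,"maximum":1}}},"rotation":{"type":"array","items":{"type":"array","items":{"type":"number","minimum":-1,"maximum":1}}},"claw":{"type":"array","items":{"type":"number"}},"grip_force":{"type":"number"}},"required":["translation","rotation","claw"]}

```bash
mkdir -p pics; ls
cat > h.py <<'E'
import numpy as np, cv2
from cell import sensors, grab_frame, calibration, robot, spot_in, landmark_of
def ray(c,px):
    K=np.array(c["camera_matrix"]);d=np.array(c["distortion"]);R=np.array(c["R"]);t=np.array(c["t"])
    u=cv2.undistortPoints(np.array([[px]],float),K,d)[0,0]
    return -R.T@t, R.T@np.array([u[0],u[1],1.0])
def atz(c,px,z):
    o,d=ray(c,px); return o+d*(z-o[2])/d[2]
def cloud(c,dep):
    K=np.array(c["camera_matrix"]);d=np.array(c["distortion"]);R=np.array(c["R"]);t=np.array(c["t"])
    h,w=dep.shape; uu,vv=np.meshgrid(np.arange(w),np.arange(h))
    u=cv2.undistortPoints(np.stack([uu,vv],-1).reshape(-1,1,2).astype(float),K,d).reshape(h,w,2)
    P=np.dstack([u*dep[...,None],dep]); return (P-t)@R
E
cat > a.py <<'E'
from h import *
s=sensors.read_state(); print(s["tcp_pos"],s["ee_rot"],s["gripper_width"])
for cam in ["top","scene"]:
    im,dp=grab_frame(cam); cv2.imwrite(f"pics/{cam}0.png",im[...,::-1]); c=calibration(cam); np.savez(cam+"0.npz",im=im,dp=dp)
    print(cam,(-np.array(c["R"]).T@np.array(c["t"])).round(3))
    for n,z in [("reader_window",.042),("paper_ball_a",.042),("bin_mouth",.105),("tube_rest",0),("red_tube",.032),("tube_code",.032),("purple_tube_a",.032),("blue_rack",0),("stain_bottle",0),("reader",0)]:
        print(n,[(round(r["conf"],2),np.round(r["pixel"],0),atz(c,r["pixel"],z).round(3)[:2]) for r in landmark_of(cam,n)[:3]])
E
python3 a.py
```

```text
pics
[ 0.17828587 -0.49341653  0.25552493] [-3.09295093e+00 -5.41680073e-01  4.31766794e-04] 0.085371552932903
top [ 0.329 -0.016  1.316]
reader_window [(0.66, array([332., 262.]), array([ 0.457, -0.17 ]))]
paper_ball_a [(0.57, array([324., 257.]), array([ 0.47 , -0.144])), (0.45, array([336., 269.]), array([ 0.438, -0.181]))]
bin_mouth [(0.74, array([426., 266.]), array([ 0.464, -0.432]))]
tube_rest [(0.82, array([172., 238.]), array([0.492, 0.336]))]
red_tube [(0.48, array([193., 224.]), array([0.537, 0.269]))]
tube_code [(0.68, array([191., 237.]), array([0.495, 0.27 ])), (0.32, array([424., 266.]), array([ 0.472, -0.452]))]
purple_tube_a [(0.65, array([170., 226.]), array([0.523, 0.34 ])), (0.4, array([155., 223.]), array([0.528, 0.387]))]
blue_rack [(0.95, array([251., 238.]), array([0.514, 0.087]))]
stain_bottle [(0.73, array([251., 236.]), array([0.521, 0.086])), (0.57, array([393., 199.]), array([ 0.684, -0.358]))]
reader [(0.72, array([424., 266.]), array([ 0.478, -0.464])), (0.61, array([331., 263.]), array([ 0.46 , -0.173]))]
scene [-0.133  0.38   0.996]
reader_window [(0.
[... 245 characters left out ...]
ray([200., 290.]), array([0.448, 0.288]))]
tube_rest [(0.82, array([184., 304.]), array([0.496, 0.327]))]
red_tube [(0.57, array([200., 278.]), array([0.529, 0.267])), (0.47, array([264., 264.]), array([0.491, 0.1  ]))]
tube_code [(0.56, array([203., 291.]), array([0.488, 0.273]))]
purple_tube_a [(0.62, array([179., 284.]), array([0.539, 0.321])), (0.58, array([156., 294.]), array([0.538, 0.383]))]
blue_rack [(0.88, array([264., 264.]), array([0.514, 0.09 ])), (0.64, array([177., 284.]), array([0.562, 0.322]))]
stain_bottle [(0.76, array([361., 173.]), array([ 0.688, -0.353])), (0.26, array([357., 232.]), array([ 0.486, -0.198]))]
reader [(0.98, array([353., 247.]), array([ 0.445, -0.156]))]
```

```bash
python3 - <<'E'
import cv2
a=cv2.imread("pics/top0.png")[170:320,120:480]
cv2.imwrite("pics/v1.png",cv2.resize(a,(792,330),interpolation=cv2.INTER_CUBIC))
E
python3 - <<'E'
from h import *
for cam in ["top","scene"]:
    c=calibration(cam); z=np.load(cam+"0.npz"); P=cloud(c,z["dp"]); im=z["im"].astype(int)
    ok=z["dp"]>0
    X,Y,Z=P[...,0],P[...,1],P[...,2]
    print(cam)
    m=ok&(abs(X-.46)<.11)&(abs(Y+.17)<.12)
    b=m&(Z>.055)&(Z<.09)
    n,l,st,ce=cv2.connectedComponentsWithStats(b.astype(np.uint8))
    for i in range(1,n):
        if st[i,4]>10:
            q=P[l==i]; print("ball",st[i,4],q.mean(0).round(4),q.min(0).round(3),q.max(0).round(3))
    r=m&(Z>.034)&(Z<.05)
    rect=cv2.minAreaRect(P[r][:,:2].astype(np.float32)*1000); print("reader",rect, np.median(Z[r]))
    # yellow bin
    y=ok&(im[...,0]>150)&(im[...,1]>120)&(im[...,2]<90)&(Y<-.2)&(Z>.095)&(Z<.12)
    if y.sum()>5: print("bin",y.sum(),cv2.minEnclosingCircle(P[y][:,:2].astype(np.float32)))
    m=ok&(abs(X-.49)<.12)&(abs(Y-.33)<.12)
    red=m&(im[...,0]>130)&(im[...,1]<80)&(im[...,2]<80)&(Z<.06)
    print("redcap",red.sum(),P[red].mean(0),P[red].min(0),P[red].max(0)) if red.sum() else 0
    f=m&(Z>.002)&(Z<.05)
    print("rest",cv2.minAreaRect(P[f][:,:2].astype(np.float32)*1000))
    k=ok&(Y>-.08)&(Y<.26)&(X<.66)&(X>.3)&(Z>.045)&(Z<.12)
    print("rack",P[k].min(0),P[k].max(0))
E
```

```text
top
ball 90 [ 0.4649 -0.1422  0.0674] [ 0.451 -0.158  0.057] [ 0.481 -0.128  0.076]
ball 76 [ 0.4334 -0.1902  0.0653] [ 0.419 -0.205  0.056] [ 0.449 -0.177  0.074]
reader ((453.03265380859375, -164.05313110351562), (147.8223876953125, 97.98623657226562), 71.13159942626953) 0.04201345685769028
bin 284 ((0.4713388681411743, -0.4272442162036896), 0.07235248386859894)
redcap 12 [0.44958775 0.26900501 0.04062008] [0.44488781 0.26438545 0.03486547] [0.45363653 0.27489132 0.04333197]
rest ((493.1330871582031, 329.995849609375), (233.96542358398438, 240.03944396972656), 0.2453804612159729)
rack [ 0.42124431 -0.03424059  0.04500062] [0.6320467  0.25994696 0.11997427]
scene
ball 100 [ 0.4617 -0.141   0.0665] [ 0.45  -0.159  0.055] [ 0.48  -0.128  0.074]
ball 85 [ 0.4306 -0.19    0.0643] [ 0.418 -0.206  0.056] [ 0.446 -0.178  0.074]
reader ((451.0579528808594, -164.9918975830078), (147.04356384277344, 98.9554672241211), 70.64307403564453) 0.04185551041062797
bin 15 ((0.5198386907577515, -0.3863565921783447), 0.02243128791451454)
redcap 22 [0.44683738 0.26999387 0.03839797] [0.44222154 0.26415286 0.03056946] [0.45219937 0.27576422 0.04199611]
rest ((490.4617919921875, 329.9083251953125), (239.54141235351562, 238.6392822265625), 89.99398040771484)
rack [ 0.42068101 -0.03346584  0.04500849] [0.63088134 0.25999054 0.11999795]
```

View pics/v1.png

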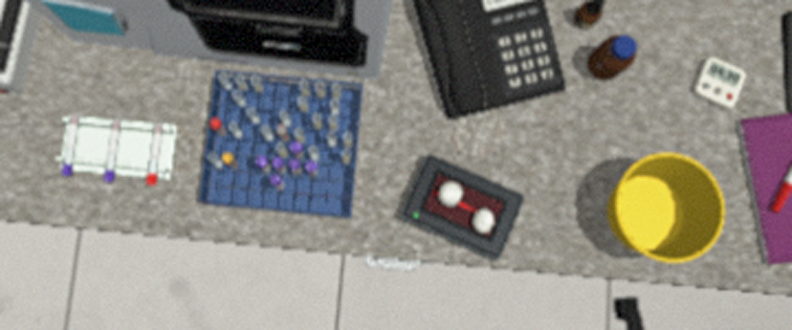

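arm_command(translation=[[0.57,0.83,0],[0.57,0.83,0],[0.57,0.83,0],[0.57,0.83,0],[0.57,0.83,0],[0.57,0.83,0],[0.57,0.83,0],[0.57,0.83,0],[0.57,0.83,0],[0.57,0.83,0],[0.57,0.83,0],[0.57,0.83,0],[0.57,0.83,0],[0,0,0]], rotation=[[0,0,0.008],[0,0,0.008],[0,0,0.008],[0,0,0.008],[0,0,0.008],[0,0,0.008],[0,0,0.008],[0,0,0.008],[0,0,0.008],[0,0,0.008],[0,0,0.008],[0,0,0.008],[0,0,0.008],[0,0,0]], claw=[-0.3,-0.3,-0.3,-0.3,-0.3,-0.3,-0.3,-0.3,-0.3,-0.3,-0.3,-0.3,-0.3,-0.3], grip_force=20)

```text
t: 2.27
tcp_pos: [0.4028, -0.1668, 0.2563]
ee_rot: [-2.751, -1.516, -0.003]
ft_force: [0.3, 0.2, -0.2]
gripper_width: 0.0555
grasp_force: 0.0
```

```bash
cat > w.py <<'E'
from h import *
import sys
from scipy.spatial.transform import Rotation as Ro
def look(tag):
    s=sensors.read_state(); c=calibration("wrist"); im,dp=grab_frame("wrist"); cv2.imwrite(f"pics/{tag}.png",im[...,::-1]); np.savez(tag+".npz",im=im,dp=dp)
    M=Ro.from_rotvec(s["ee_rot"]).as_matrix()
    print("t",s["t"],"tcp",np.round(s["tcp_pos"],4),"z",M[:,2].round(3),"ydir",np.degrees(np.arctan2(M[1,1],M[0,1])).round(2),"w",s["gripper_width"],"j",np.round(s["joint_positions"],2),"cam",(-np.array(c["R"]).T@np.array(c["t"])).round(3))
    return s,c,im,dp,cloud(c,dp)
E
python3 - <<'E'
from w import *
s,c,im,dp,P=look("w1"); np.save("w1P.npy",P)
X,Y,Z=P[...,0],P[...,1],P[...,2]; ok=dp>0
m=ok&(abs(X-.46)<.11)&(abs(Y+.17)<.12)
b=m&(Z>.055)&(Z<.09)
n,l,st,ce=cv2.connectedComponentsWithStats(b.astype(np.uint8))
for i in range(1,n):
    if st[i,4]>30:
        q=P[l==i]; print("ball",st[i,4],((q.min(0)+q.max(0))/2).round(4),q.min(0).round(3),q.max(0).round(3))
r=m&(Z>.034)&(Z<.05)
print(cv2.minAreaRect(P[r][:,:2].astype(np.float32)*1000),np.median(Z[r]))
i=im.astype(int); g=r&(i[...,0]>i[...,1]*1.5+10)
print("glass",cv2.minAreaRect(P[g][:,:2].astype(np.float32)*1000))
print([(r["conf"],atz(c,r["pixel"],.042)) for r in landmark_of("wrist","reader_window")])
E
```

```text
t 2.2667 tcp [ 0.4028 -0.1668  0.2563] z [ 0.001  0.001 -1.   ] ydir -32.29 w 0.05553089866226512 j [-0.39 -0.04 -0.22  1.4   0.    1.74] cam [ 0.447 -0.097  0.373]
ball 714 [ 0.467  -0.145   0.0633] [ 0.452 -0.16   0.055] [ 0.482 -0.13   0.071]
ball 541 [ 0.435  -0.1923  0.0624] [ 0.419 -0.206  0.055] [ 0.451 -0.179  0.07 ]
((453.7885437011719, -165.89974975585938), (143.93748474121094, 93.75018310546875), 71.39986419677734) 0.039823754000480764
glass ((453.802734375, -165.99867248535156), (95.42131805419922, 50.038612365722656), 71.23933410644531)
[(0.7, array([ 0.45216464, -0.16483059,  0.042     ]))]
```

View pics/w1.png

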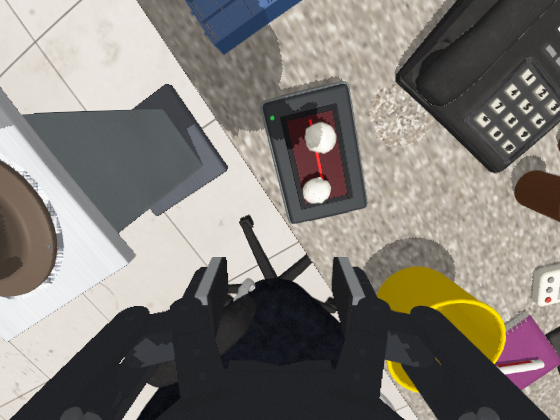

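arm_command(translation=[[0.3,0.1,-0.8],[0.3,0.1,-0.8],[0.3,0.1,-0.8],[0.3,0.1,-0.8],[0.3,0.1,-0.8],[0.3,0.1,-0.8],[0.08,0.04,-0.33],[0.08,0.04,-0.33],[0.08,0.04,-0.33],[0.08,0.04,-0.33],[0,0,0],[0,0,0],[0,0,0],[0,0,0],[0,0,0],[0,0,0],[0,0,0],[0,0,0]], rotation=[[0,0,0],[0,0,0],[0,0,0],[0,0,0],[0,0,0],[0,0,0],[0,0,0],[0,0,0],[0,0,0],[0,0,0],[0,0,0],[0,0,0],[0,0,0],[0,0,0],[0,0,0],[0,0,0],[0,0,0],[0,0,0]], claw=[-0.3,-0.3,-0.3,-0.3,-0.3,-0.3,-0.3,-0.3,-0.3,-0.3,-0.3,-0.3,1,1,1,1,1,1], grip_force=20)

```text
t: 3.87
tcp_pos: [0.4647, -0.1474, 0.0737]
ee_rot: [2.756, 1.506, 0.001]
ft_force: [-2.7, 0.7, 6.2]
gripper_width: 0.0314
grasp_force: 19.8
```

arm_command(translation=[[0,0,0.4],[0,0,0.9],[0,0,1],[0,-0.2,1],[0,-0.6,0.7],[0,-0.9,0],[0,-1,0],[0,-1,0],[0,-1,0],[0,-1,0],[0,-1,0],[0,-1,0],[0,-1,0],[0,-0.75,-0.5],[0,0,-0.7],[0,0,0],[0,0,0],[0,0,0],[0,0,0],[0,0,0.5]], rotation=[[0,0,0],[0,0,0],[0,0,0],[0,0,0],[0,0,0],[0,0,0],[0,0,0],[0,0,0],[0,0,0],[0,0,0],[0,0,0],[0,0,0],[0,0,0],[0,0,0],[0,0,0],[0,0,0],[0,0,0],[0,0,0],[0,0,0],[0,0,0]], claw=[1,1,1,1,1,1,1,1,1,1,1,1,1,1,1,1,-0.3,-0.3,-0.3,-0.3])

```text
t: 5.53
tcp_pos: [0.464, -0.4295, 0.1707]
ee_rot: [-2.754, -1.507, 0.001]
ft_force: [0.1, -0.1, -1.1]
gripper_width: 0.0556
grasp_force: 0.0
```

Run:
```python
from w import *
s=sensors.read_state(); print(s["t"],s["tcp_pos"],s["gripper_width"],s["ft_force"])
im,dp=grab_frame("top"); c=calibration("top"); P=cloud(c,dp); Z=P[...,2]
m=(dp>0)&(abs(P[...,0]-.46)<.11)&(abs(P[...,1]+.17)<.12)&(Z>.055)&(Z<.09)
q=P[m]; print(len(q),q.mean(0),q.min(0),q.max(0))
im,dp=grab_frame("wrist");cv2.imwrite("pics/w2.png",im[...,::-1])
```

```text
5.5333 [ 0.46398831 -0.42947584  0.170653  ] 0.05557112851129601 [ 0.09524435 -0.10366827 -1.10336744]
74 [ 0.43371696 -0.190197    0.06528889] [ 0.41951282 -0.20448032  0.05690934] [ 0.44936607 -0.17760153  0.07341193]
```

View pics/w2.png

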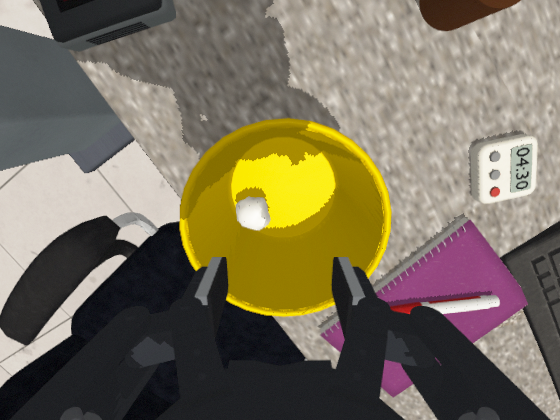

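arm_command(translation=[[0,0,0.9],[-0.1,0.7,0],[-0.125,1,0],[-0.125,1,0],[-0.125,1,0],[-0.125,1,0],[-0.125,1,0],[-0.125,1,0],[-0.125,1,0],[-0.02,0.27,0],[0,0,-0.7],[0,0,-1],[0,0,-1],[0,0,-0.9],[0,0,-0.4],[0,0,-0.2],[0,0,0],[0,0,0],[0,0,0],[0,0,0]], rotation=[[0,0,0],[0,0,0],[0,0,0],[0,0,0],[0,0,0],[0,0,0],[0,0,0],[0,0,0],[0,0,0],[0,0,0],[0,0,0],[0,0,0],[0,0,0],[0,0,0],[0,0,0],[0,0,0],[0,0,0],[0,0,0],[0,0,0],[0,0,0]], claw=[-0.3,-0.3,-0.3,-0.3,-0.3,-0.3,-0.3,-0.3,-0.3,-0.3,-0.3,-0.3,-0.3,-0.3,-0.3,-0.3,-0.3,1,1,1])

```text
t: 7.3
tcp_pos: [0.4355, -0.1921, 0.0743]
ee_rot: [2.755, 1.505, 0.003]
ft_force: [-0.3, 0.2, 3.1]
gripper_width: 0.0293
grasp_force: 19.6
```

arm_command(translation=[[0,0,0],[0,0,0],[0,0,0]], rotation=[[0,0,0],[0,0,0],[0,0,0]], claw=[1,1,1])

```text
t: 7.55
tcp_pos: [0.4355, -0.1921, 0.0742]
ee_rot: [2.755, 1.505, 0.003]
ft_force: [-1.1, 0.9, 6.4]
gripper_width: 0.0291
grasp_force: 19.8
```

arm_command(translation=[[0,0,0.4],[0,0,0.9],[0,0,1],[0,-0.2,1],[0.1,-0.6,0.7],[0.1,-0.9,0],[0.15,-1,0],[0.15,-1,0],[0.15,-1,0],[0.15,-1,0],[0.15,-1,0],[0.1,-0.8,0],[0,-0.4,-0.5],[0,0,-0.7],[0,0,0],[0,0,0],[0,0,0],[0,0,0],[0,0,0.5],[0,0,1]], rotation=[[0,0,0],[0,0,0],[0,0,0],[0,0,0],[0,0,0],[0,0,0],[0,0,0],[0,0,0],[0,0,0],[0,0,0],[0,0,0],[0,0,0],[0,0,0],[0,0,0],[0,0,0],[0,0,0],[0,0,0],[0,0,0],[0,0,0],[0,0,0]], claw=[1,1,1,1,1,1,1,1,1,1,1,1,1,1,1,-0.3,-0.3,-0.3,-0.3,-0.3])

```text
t: 9.22
tcp_pos: [0.4651, -0.4272, 0.1999]
ee_rot: [-2.752, -1.505, 0.002]
ft_force: [0.4, -0.0, 0.3]
gripper_width: 0.0552
grasp_force: 0.0
```

Run:
```python
from w import *
s,c,im,dp,P=look("w3")
i=im.astype(int); m=(i.min(-1)>130)&(dp>0)&(P[...,2]<.06)&(abs(P[...,0]-.467)<.045)&(abs(P[...,1]+.43)<.045)
n,l,st,ce=cv2.connectedComponentsWithStats(m.astype(np.uint8)); print(st[1:],ce[1:])
im,dp=grab_frame("top"); c=calibration("top"); P=cloud(c,dp); Z=P[...,2]
m=(dp>0)&(abs(P[...,0]-.46)<.11)&(abs(P[...,1]+.17)<.12)
print((m&(Z>.05)).sum())
i=im.astype(int); g=m&(i[...,0]>i[...,1]*1.5+10)
print("glass top cam",g.sum(),cv2.minAreaRect(P[g][:,:2].astype(np.float32)*1000))
z=np.load("scene0.npz")
```

```text
t 9.2167 tcp [ 0.4651 -0.4272  0.1999] z [-0.004  0.003 -1.   ] ydir -32.65 w 0.055218548197989804 j [-0.74  0.34  0.11  1.34 -0.    1.4 ] cam [ 0.51  -0.358  0.317]
[[254 147  31  28 628]
 [245 198  30  32 711]] [[270.31210191 161.92834395]
 [260.04781997 213.21237693]]
604
glass top cam 416 ((454.5448913574219, -165.1779022216797), (96.56658172607422, 50.51390075683594), 70.8900146484375)
```

arm_command(translation=[[-0.5,0.3,0.9],[-0.9,0.9,0.9],[-0.9,0.97,0],[-0.9,0.97,0],[-0.9,0.97,0],[-0.9,0.97,0],[-0.5,0.97,0],[0,0.97,0],[0,0.97,0],[0,0.97,0],[0,0.97,0],[0,0.97,0],[0,0.97,0],[0,0.97,0],[0,0.97,0],[0,0.97,0]], rotation=[[0,0,0.0142],[0,0,0.0142],[0,0,0.0142],[0,0,0.0142],[0,0,0.0142],[0,0,0.0142],[0,0,0.0142],[0,0,0.0142],[0,0,0.0142],[0,0,0.0142],[0,0,0.0142],[0,0,0.0142],[0,0,0.0142],[0,0,0.0142],[0,0,0.0142],[0,0,0.0142]], claw=[-0.1,-0.1,-0.1,-0.1,-0.1,-0.1,-0.1,-0.1,-0.1,-0.1,-0.1,-0.1,-0.1,-0.1,-0.1,-0.1])

```text
t: 10.65
tcp_pos: [0.3036, 0.0133, 0.2539]
ee_rot: [1.09, 2.943, 0.002]
ft_force: [-0.1, -0.8, 0.1]
gripper_width: 0.0471
grasp_force: 0.0
```

Run:
```python
from w import *
s=sensors.read_state(); M=Ro.from_rotvec(s["ee_rot"]).as_matrix()
print(s["tcp_pos"],np.degrees(np.arctan2(M[1,1],M[0,1])),s["joint_positions"])
im,dp=grab_frame("scene"); c=calibration("scene"); print([(r["conf"],atz(c,r["pixel"],0)) for r in landmark_of("scene","analyser_front")])
z=np.load("top0.npz");P=cloud(calibration("top"),z["dp"]);q=P[(P[...,2]>.15)&(P[...,2]<.55)&(P[...,1]>.0)&(z["dp"]>0)]
print(np.percentile(q[:,0],[0,1,5]))
```

```text
[0.30355323 0.01332844 0.25390557] 49.37253066066476 [ 4.39015174e-02 -2.97074654e-01 -4.26087331e-01  1.43848486e+00
 -2.43025361e-05  7.52987296e-01]
[(0.97, array([0.60531403, 0.20179504, 0.        ]))]
[0.06223588 0.14893347 0.61326757]
```

arm_command(translation=[[0,0.95,0],[0.4,0.95,0],[0.7,0.95,0],[0.8,0.95,0],[0.8,0.95,0],[0.8,0.95,0],[0.8,0.95,0],[0.8,0.95,0],[0.4,0.9,0],[0,0,0],[0,0,0]], rotation=[[0,0,0.0125],[0,0,0.0125],[0,0,0.0125],[0,0,0.0125],[0,0,0.0125],[0,0,0.0125],[0,0,0.0125],[0,0,0.0125],[0,0,0.0125],[0,0,0],[0,0,0]], claw=[-0.1,-0.1,-0.1,-0.1,-0.1,-0.1,-0.1,-0.1,-0.1,-0.1,-0.1])

```text
t: 11.67
tcp_pos: [0.4695, 0.2674, 0.2525]
ee_rot: [-0.011, -3.141, 0.001]
ft_force: [-0.0, -0.7, -0.3]
gripper_width: 0.0472
grasp_force: 0.0
```

Run:
```python
from w import *
s,c,im,dp,P=look("w4")
for n,z in [("tube_rest",0),("red_tube",.032),("tube_code",.032),("purple_tube_a",.032)]:
    print(n,[(round(r["conf"],2),np.round(r["pixel"]),atz(c,r["pixel"],z).round(4)) for r in landmark_of("wrist",n)])
```

```text
t 11.6667 tcp [0.4695 0.2674 0.2525] z [-0. -0. -1.] ydir 89.61 w 0.047163674656032474 j [ 0.52  0.16 -0.01  1.4  -0.    0.52] cam [0.387 0.268 0.369]
tube_rest [(0.8, array([328., 193.]), array([0.4924, 0.3299, 0.    ]))]
red_tube [(0.97, array([283., 230.]), array([0.53  , 0.2706, 0.032 ])), (0.23, array([280., 202.]), array([0.4942, 0.2681, 0.032 ]))]
tube_code [(0.69, array([286., 201.]), array([0.493 , 0.2744, 0.032 ]))]
purple_tube_a [(0.72, array([376., 230.]), array([0.5308, 0.3848, 0.032 ])), (0.7, array([327., 229.]), array([0.5283, 0.3249, 0.032 ]))]
```

View pics/w4.png

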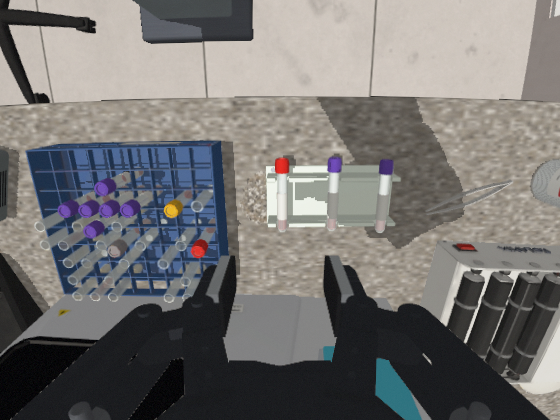

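Run:
```python
from h import *
from cell import calibration
c=calibration("wrist"); z=np.load("w4.npz"); P=cloud(c,z["dp"]); i=z["im"].astype(int); ok=z["dp"]>0
X,Y,Z=P[...,0],P[...,1],P[...,2]
red=ok&(i[...,0]>120)&(i[...,1]<80)&(i[...,2]<80)&(Y>.22)&(Y<.32)&(Z>.015)&(Z<.06)&(X<.5)
v,u=np.where(red); print("cap px",u.min(),u.max(),v.min(),v.max(),P[red].min(0).round(4),P[red].max(0).round(4))
# tube ridge between plates & beyond
t=ok&(Z>.02)&(Z<.045)&(abs(Y-.27)<.012)&(X>.42)&(X<.56)
for x in np.arange(.42,.56,.005):
    q=P[t&(abs(X-x)<.0025)]
    if len(q)>2:
        top=q[q[:,2]>np.percentile(q[:,2],50)]; print(round(x,3),len(q),((q[:,1].min()+q[:,1].max())/2).round(4),top[:,1].mean().round(4),q[:,2].max().round(4))
# rest teeth/plates
m=ok&(Z>.022)&(Z<.045)&(abs(Y-.33)<.12)&(X>.44)&(X<.545)
print(cv2.minAreaRect(P[m&(X<.56)][:,:2].astype(np.float32)*1000))
f=ok&(Z>.002)&(Z<.012)&(abs(Y-.33)<.1)&(abs(X-.49)<.05)
print("foot",cv2.minAreaRect(P[f][:,:2].astype(np.float32)*1000))
```

```text
cap px 275 288 158 172 [0.441  0.2606 0.0276] [0.4564 0.2755 0.0418]
0.44 37 0.2681 0.2681 0.0399
0.445 59 0.2681 0.2678 0.0418
0.45 66 0.268 0.2681 0.0417
0.455 51 0.268 0.2683 0.0411
0.46 48 0.2686 0.2682 0.0395
0.465 103 0.2699 0.2695 0.039
0.47 50 0.2714 0.2682 0.0393
0.475 48 0.2685 0.2686 0.0392
0.48 44 0.2685 0.2687 0.0392
0.485 44 0.2684 0.268 0.0391
0.49 47 0.2684 0.2685 0.0404
0.495 43 0.2684 0.2683 0.0399
0.5 47 0.2683 0.2681 0.0397
0.505 40 0.2683 0.2676 0.0401
0.51 43 0.2683 0.2685 0.0398
0.515 45 0.2682 0.2685 0.0393
0.52 95 0.2701 0.269 0.0393
0.525 47 0.27 0.2684 0.0395
0.53 7 0.2675 0.2681 0.0379
((485.5029296875, 328.58428955078125), (156.259765625, 90.98756408691406), 88.5602035522461)
foot ((494.1861877441406, 328.18426513671875), (89.95618438720703, 190.37637329101562), 3.949399948120117)
```

Run:
```python
import cv2
a=cv2.imread("pics/w4.png")[145:245,255:410]
cv2.imwrite("pics/v5.png",cv2.resize(a,(775,500),interpolation=cv2.INTER_CUBIC))
```

```text
(no output)
```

View pics/v5.png

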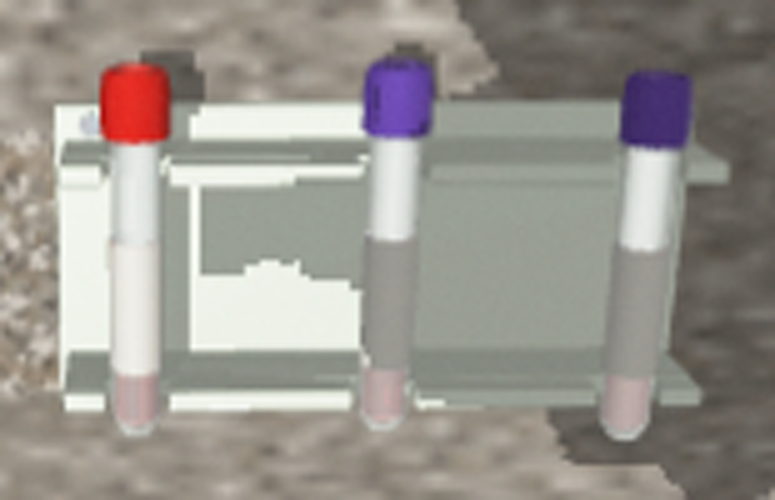

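arm_command(translation=[[0.27,0,-0.5],[0.27,0,-1],[0.26,0.03,-1],[0,0,-1],[0,0,-1],[0,0,-1],[0,0,-0.5],[0,0,-0.3],[0,0,0],[0,0,0]], rotation=[[0,0,0],[0,0,0],[0,0,0],[0,0,0],[0,0,0],[0,0,0],[0,0,0],[0,0,0],[0,0,0],[0,0,0]], claw=[-0.1,-0.1,-0.1,-0.1,-0.1,-0.1,-0.1,-0.1,-0.1,-0.1])

```text
t: 12.75
tcp_pos: [0.4931, 0.2675, 0.0646]
ee_rot: [0.012, 3.141, 0.0]
ft_force: [-0.6, -0.5, -0.0]
gripper_width: 0.0469
grasp_force: 0.0
```

arm_command(translation=[[0,0.02,-0.35],[0,0,-0.25],[0,0,-0.15],[0,0,0],[0,0,0],[0,0,0],[0,0,0],[0,0,0],[0,0,0],[0,0,0],[0,0,0],[0,0,0]], rotation=[[0,0,0],[0,0,0],[0,0,0],[0,0,0],[0,0,0],[0,0,0],[0,0,0],[0,0,0],[0,0,0],[0,0,0],[0,0,0],[0,0,0]], claw=[-0.1,-0.1,-0.1,-0.1,1,1,1,1,1,1,1,1], grip_force=30)

```text
t: 13.75
tcp_pos: [0.4932, 0.2686, 0.0416]
ee_rot: [0.011, 3.141, 0.001]
ft_force: [-0.4, 1.0, 2.1]
gripper_width: 0.0113
grasp_force: 29.4
```

arm_command(translation=[[0,0,0.2],[0,0,0.5],[0,0,0.9],[0,0,1],[0,0,1],[-0.2,0,1],[-0.5,-0.3,0.7],[-0.9,-0.7,0],[-0.9,-0.9,0],[-0.9,-0.9,0],[-0.9,-0.9,0],[-0.9,-0.9,0],[-0.7,-0.9,0],[-0.3,-0.9,0],[0,-0.9,0],[0,-0.9,0],[0,-0.9,0],[0,-0.9,0]], rotation=[[0,0,0],[0,0,0],[0,0,0],[0,0,0],[0,0,0],[0,0,0],[0,0,0],[0,0,0.012],[0,0,0.012],[0,0,0.012],[0,0,0.012],[0,0,0.012],[0,0,0.012],[0,0,0.012],[0,0,0.012],[0,0,0.012],[0,0,0.012],[0,0,0.012]], claw=[1,1,1,1,1,1,1,1,1,1,1,1,1,1,1,1,1,1])

```text
t: 15.25
tcp_pos: [0.3062, -0.033, 0.2007]
ee_rot: [-1.261, 2.877, -0.001]
ft_force: [1.0, 0.0, -0.1]
gripper_width: 0.0111
grasp_force: 29.4
```

Run:
```python
from w import *
s,c,im,dp,P=look("w6")
im,dp=grab_frame("top"); cv2.imwrite("pics/t6.png",im[...,::-1])
```

```text
t 15.25 tcp [ 0.3062 -0.033   0.2007] z [ 0.001 -0.001 -1.   ] ydir 137.35 w 0.011119682056594258 j [-0.11 -0.29 -0.53  1.32 -0.   -0.93] cam [ 0.25  -0.094  0.317]
```

View pics/w6.png

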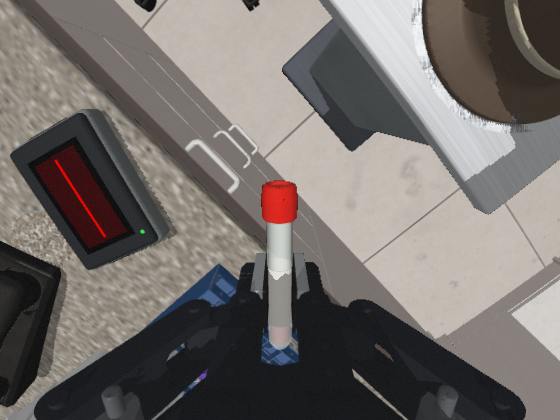

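arm_command(translation=[[0.4,-0.7,0],[0.82,-0.7,0],[0.82,-0.7,0],[0.82,-0.7,0],[0.82,-0.7,0],[0.82,-0.6,0],[0.4,-0.3,-0.5],[0,0,-0.8],[0,0,-0.8],[0,0,-0.4],[0,0,0],[0,0,0],[0,0,0]], rotation=[[0,0,0.011],[0,0,0.011],[0,0,0.011],[0,0,0.011],[0,0,0.011],[0,0,0.011],[0,0,0],[0,0,0],[0,0,0],[0,0,0],[0,0,0],[0,0,0],[0,0,0]], claw=[1,1,1,1,1,1,1,1,1,1,1,1,1])

```text
t: 16.43
tcp_pos: [0.4545, -0.1634, 0.1263]
ee_rot: [-1.822, 2.559, -0.001]
ft_force: [0.3, -0.0, -0.8]
gripper_width: 0.011
grasp_force: 29.4
```

```bash
cat > m.py <<'E'
from w import *
s,c,im,dp,P=look("w7")
X,Y,Z=P[...,0],P[...,1],P[...,2]; i=im.astype(int); ok=dp>0
T=np.array(s["tcp_pos"])
near=ok&(np.hypot(X-T[0],Y-T[1])<.08)&(Z>T[2]-.03)&(Z<T[2]+.01)
red=near&(i[...,0]>110)&(i[...,1]<70)&(i[...,2]<70)
q=P[red]; a=np.radians(71.1); d=np.array([np.cos(a),np.sin(a)]); n=np.array([-d[1],d[0]])
rel=q[:,:2]-T[:2]; print("cap along",(rel@d).min(),(rel@d).max(),"across",(rel@n).min(),(rel@n).max(),"zmax",q[:,2].max())
rd=ok&(Z>.034)&(Z<.047)&(np.hypot(X-.454,Y+.166)<.1)
g=rd&(i[...,0]>i[...,1]*1.5+10)&~red
print("glass",g.sum(),cv2.minAreaRect(P[g][:,:2].astype(np.float32)*1000))
# body points (light, tube)
b=near&(i.min(-1)>130); q=P[b]; rel=q[:,:2]-T[:2]
al=rel@d; ac=rel@n
for lo in np.arange(-.06,.05,.01):
    k=(al>lo)&(al<lo+.01)&(abs(ac)<.012)
    if k.sum()>5: print(round(lo,2),k.sum(),ac[k].mean().round(4),q[k][:,2].max().round(4))
E
python3 m.py
```

```text
t 16.4333 tcp [ 0.4545 -0.1634  0.1263] z [ 0.001 -0.    -1.   ] ydir 160.9 w 0.011008365272770593 j [-0.35  0.08 -0.38  1.11 -0.   -1.58] cam [ 0.427 -0.242  0.243]
cap along -0.05187957938069317 -0.03545380734978614 across -0.008170631072962934 0.008043839890833938 zmax 0.12509855712606974
glass 4590 ((451.2099914550781, -173.9030303955078), (80.06905364990234, 50.12672424316406), 71.12374877929688)
-0.04 256 0.0001 0.1232
-0.03 503 -0.0 0.1232
-0.02 1158 -0.0 0.1363
-0.01 406 0.0002 0.136
0.0 381 0.0001 0.1237
0.01 376 0.0001 0.1238
0.02 346 0.0 0.1232
0.03 156 0.0002 0.1231
```

View pics/w7.png

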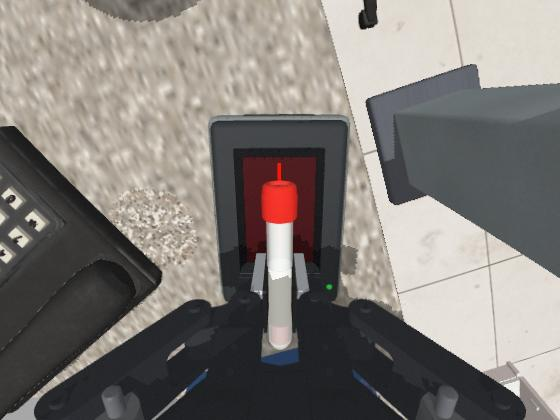

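arm_command(translation=[[-0.02,-0.08,-0.4],[0,0,-0.5],[0,0,-0.4],[0,0,-0.25],[0,0,-0.14],[0,0,0],[0,0,0],[0,0,0],[0,0,0],[0,0,0],[0,0,0]], rotation=[[0,0,0.0006],[0,0,0],[0,0,0],[0,0,0],[0,0,0],[0,0,0],[0,0,0],[0,0,0],[0,0,0],[0,0,0],[0,0,0]], claw=[1,1,1,1,1,1,1,1,1,1,1])

```text
t: 17.4
tcp_pos: [0.4535, -0.1662, 0.0749]
ee_rot: [-1.826, 2.556, -0.001]
ft_force: [-0.4, -0.7, -0.5]
gripper_width: 0.0111
grasp_force: 29.4
```

```bash
python3 m.py; python3 -c "
from h import *
s=sensors.read_state();print(s['qvel'],s['ft_force'])
im,dp=grab_frame('scene');cv2.imwrite('pics/s8.png',im[...,::-1])"
```

```text
t 17.4 tcp [ 0.4535 -0.1662  0.0749] z [ 0.001 -0.    -1.   ] ydir 161.09 w 0.011055852377466844 j [-0.35  0.11 -0.46  1.    0.   -1.59] cam [ 0.426 -0.245  0.191]
cap along -0.051758999118975905 -0.03542391915374019 across -0.008269403630001858 0.007909228853049675 zmax 0.07377314173422651
glass 5131 ((448.112548828125, -182.73196411132812), (61.99296188354492, 50.26356887817383), 71.36788940429688)
-0.04 253 0.0001 0.0718
-0.03 511 -0.0001 0.0717
-0.02 1165 0.0 0.0848
-0.01 416 -0.0 0.0825
0.0 381 0.0001 0.072
0.01 373 0.0001 0.0719
0.02 335 0.0001 0.0722
0.03 144 0.0001 0.0717
[-0.0002989   0.00220263 -0.00130674  0.00140947 -0.00012899 -0.00066788] [0.095003   0.21289887 0.29896682]
```

View pics/s8.png

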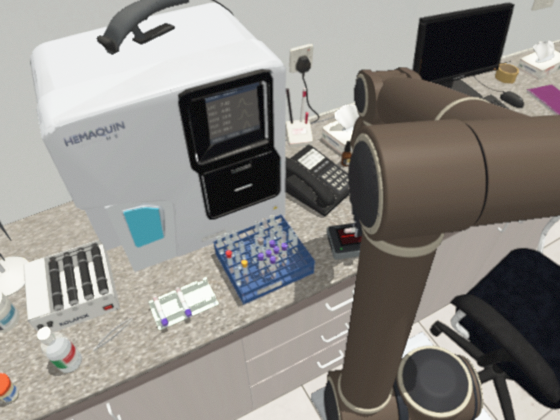

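```bash
python3 -c "
from cell import robot
print(robot.hand_in())"
```

```text
the job is handed in; nothing more can be done
None
```

The job is handed in at about 17.5 s. Both paper balls are in the yellow bin, and the red-capped tube is held still and level, in line with the scan line, its code within about 1 mm of the glass centre and its underside about 17 mm above the glass (axis about 24 mm). No verdict came back.

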